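# Draw the fallen shoehorn out of the shelf's well

## Robot

A 6-joint arm with a two-finger parallel gripper is mounted at the origin on the work surface. World frame = base frame: x ahead of the robot, y to its left, z up, the work surface at z = 0. Lengths are in m, angles in rad, forces in N, time in s.
With the tool pointing down it reaches from about 0.425 to 0.95 m from the base axis. Payload 3.5 kg.
Tool frame: the origin (TCP) lies at the very end of the fingers, on their centre line; the grasp point (between the pads) lies 19 mm behind it; z points along the fingers, y is the line along which they close (so a half turn about z gives the same grasp; the last joint's range is limited). The gripper opens to 85 mm and grips with 20 to 120 N. Pads are 22 mm wide; open, the fingers measure 114 mm over their backs; the gripper's body (76 mm by 85 mm) begins 54 mm behind the grasp point. The pads swing forward as they close: fully open they stand 13 mm farther back than shut.
Start: joints at [-1.254, 0.286, 1.577, -0, 1.279, -0.15], TCP at [0.304, -0.603, 0.231] pointing down, gripper open.
Joint ranges: [-2.77, 2.77], [-0.9, 2.22], [0.21, 2.48], [-1.53, 4.67], [0.24, 2.81], [-2.84, 2.84]. Speed limits (rad/s): [2.79, 2.79, 3.14, 3.14, 3.14, 3.14].

## Interface

Orientations are given as a unit quaternion [x, y, z, w].
In Python, from plant import ctrl, optics, sign_off gives the robot as it stands.
- The arm moves only by the shell command python3 -m creep 'ROWS' [FORCE]. ROWS is JSON, a list of rows, each an object of numbers: "x", "y", "z": the shift along the tool's x, y, z in mm; "rx", "ry", "rz": the turn, a rotation vector about the tool's x, y, z in degrees; "grip": the opening, from 0 (shut) to 1 (fully open). In form: [{"x": .., "y": .., "z": .., "rx": .., "ry": .., "rz": .., "grip": ..}, ...]. A call has exactly 10 rows; each row shifts and turns the commanded pose from where the row before left it, along the tool's axes as they then stand; what a row does not reach is not made up. A row lasts 1/12 s, in which the tool goes at most 41.7 mm and 7.16 degrees, less where a joint would pass 70% of its speed; a pose out of reach is approached as far as the arm can. A call with a gripper value outside its range is refused whole. The fingers move at their own pace and stop on an object; FORCE is the grip in N (left out, the last holds). Time passes only in rows, so rows that do not move let the fingers close, or fill a call up. It gives the time, the measured TCP pose, the force, the opening and the grip force at its end, in the units of the state.
- ctrl.get_state(): the state, without advancing time (a new reading comes with each control period).
- optics.read_camera(name): name is "scene" or "top" or "wrist"; returns a dict with "color" (384x512x3 uint8, blue, green, red), "K" (3x3 intrinsics, pixels), "R" (3x3) and "t" (3): a world point X has camera coordinates R X + t. Camera axes: x right, y down, z forward; pixel columns grow to the right and rows downward; lengths in m; the calibration is good to about 2 mm. A picture is of the moment at which its call begins. There is no depth.
- sign_off(): hands the job in; it is judged then, once.
The state is a dict: "time": time; "qpos": joint angles; "dq": joint speeds; "joint_efforts": joint torques, N m; "eef_pos": TCP position; "tcp_rot": TCP orientation; "contact_force": force on the tool from outside, world axes, zero at the start; "wrist_torque": the same for the moment, N m; "opening": opening from 0.0 (shut) to 1.0 (fully open); "finger_force": force on a finger pad.
Only numpy, scipy, OpenCV 4.12 (cv2) and the standard library are available. Lean on these libraries where they do the work, as an engineer would, in place of code of your own. Each camera call takes 0.05 s, during which the arm holds its last target. There are 200 camera calls.

## Task

The steel shoehorn has slipped off its peg and lies in the bottom of the beech shelf, its blade under the deck, with the swab tub standing in the open well beside its handle. First put the swab tub back into the round recess in the deck, lid up, fully down in it and let go; then grip the shoehorn, tilt it handle end up and draw it out through the opening of the well, and finish while holding it: keep it steady in the air in your grip, every part of it a few centimetres higher than the shelf's deck and end panels, touching nothing else. Leave the vase, the jar, the hairbrush and the soap dispenser as they are.

Things in the scene. Friction and masses are not known exactly. Their poses are not given: they have to be found in the camera images.
- shelf: Fixed beech shelf on the counter. Origin: on the counter under the centre of its open well; x away from the robot, y along the shelf to its covered part, z up. Bottom board 12 mm thick. The well is open above, inside x -95 to 95, y -85 to 85 mm; front and back walls 12 mm thick, only 55 mm high, end panel at y -85 to -103 mm 130 mm high. Far end panel at y 345 to 363 mm, 150 mm high
- deck_edge (a point): Middle of the lower edge of the deck over the well, at x 0, y 85, z 88 mm in the shelf's frame. The deck is a fixed board, underside at z 88, top at z 106 mm, from y 85 to 345 mm, x -107 to 107 mm. The space under it is closed in front, behind and at its far end and opens only into the well
- pegboard_top (a point): Upper edge of the pegboard at the well's end, at x 111, y 85, z 285 mm in the shelf's frame. The pegboard is 8 mm thick and stands behind the deck only, y 85 to 363 mm. Pegs of 8 mm stand out of it towards the robot at z 226 mm: a bare one at y 112 mm (39 mm long), two under the hairbrush at y 240 and 304 mm (64 mm long, tips turned up)
- shelf_recess (a point): Centre of the floor of the round recess in the deck, 63 mm in diameter and 8 mm deep; it lies at x -40, y 165, z 98 mm in the shelf's frame
- shoehorn: Loose steel shoehorn, 280 mm long, 0.12 to 0.2 kg, lying on the bottom board. Origin: centre of its underside; x to the handle end, z up. Handle x -19 to 140 mm: straight bar 18 mm wide, 14 mm thick, round 20 mm eye at the end, 10 to 40 mm from the end panel. Blade x -140 to -8 mm: shallow trough, hollow side up, up to 42 mm wide, 11 mm high, reaching 120 to 150 mm under the deck. Mass centre near x 0
- shoehorn_tip (a point): The blade end of the shoehorn, 2 mm above its underside
- shoehorn_eye (a point): The handle end of the shoehorn, at half its thickness
- swab_tub: Loose closed cotton swab tub, 0.06 to 0.12 kg, standing in the well on the bottom board. Origin: centre of its underside; z up through the lid. Round clear body 59 mm in diameter, 72 mm high, with a white lid on it 62 mm in diameter and 18 mm high; 90 mm high in all
- tub_lid (a point): Centre of the top of the tub's lid, 90 mm above its underside
- vase: Loose ceramic bud vase standing on the deck near its far end, 64 mm wide, 98 mm high; origin at the centre of its underside. Leave alone
- jar: Loose closed glass jar standing on the deck near its far end, 64 mm wide, 85 mm high; origin at the centre of its underside. It may have changed places with the vase. Leave alone
- hairbrush: Loose plastic hairbrush lying on two pegs of the pegboard, bristles up, 173 mm long (along the shelf's y), 52 mm wide, 26 mm high; origin at its underside between head and handle, 230 mm above the counter. Leave alone
- soap_pump: Loose ceramic soap dispenser on the counter to the robot's left, 68 mm wide, 135 mm high; origin at the centre of its underside. Leave alone
There are look-alikes about, which are no part of the job. Leave any blue or red look-alike of the swab_tub alone.

How it is judged:
By the outcome, as a careful person would: the job done as asked, in the order asked, and still so for the second after the job is handed in, while the arm keeps its last pose, push and grip.
It also fails if it takes over 58 s, if anything falls off the work surface, if the arm or the gripper's body presses on something with over 40 N, if the wrist force passes 120 N, or if a joint passes its speed limit or range.

## Working session

There is one attempt and no reset: what is moved stays moved. The work goes in short steps, Python scripts to look and compute and a shell command to move; the robot and the scene stay as the last step left them, time stands still between calls to the robot, and variables do not carry over. Pictures are saved under pics/ and viewed, at most 10 in all, crops included, and the job is handed in when it is done.

```bash
ls; mkdir -p pics
python3 - <<'E'
from plant import ctrl, optics
import cv2,numpy as np
for n in ["scene","top"]:
    d=optics.read_camera(n); cv2.imwrite(f"pics/{n}0.png",d["color"]); print(n,d["K"].tolist(),np.round(d["R"],4).tolist(),np.round(d["t"],4).tolist())
a=cv2.imread("pics/scene0.png");b=cv2.imread("pics/top0.png")
print(ctrl.get_state())
E
```

```text
pics
scene [[470.3842455818843, 0.0, 249.00427840990253], [0.0, 470.3842455818843, 183.77504980524145], [0.0, 0.0, 1.0]] [[0.3509, 0.9364, 0.0085], [0.8398, -0.3106, -0.4452], [-0.4143, 0.1634, -0.8954]] [-0.293, -0.3949, 1.7301]
top [[392.1650216269989, 0.0, 260.8471186537714], [0.0, 392.1650216269989, 193.97362508415472], [0.0, 0.0, 1.0]] [[0.004, -1.0, -0.0088], [-0.9872, -0.0026, -0.1593], [0.1593, 0.0093, -0.9872]] [0.0948, 0.6397, 1.3144]
{'time': 0.1, 'qpos': array([-1.25400607e+00,  2.87158205e-01,  1.57802172e+00, -5.85759269e-06,
        1.27861639e+00, -1.50032534e-01]), 'dq': array([-4.19833350e-05,  1.63380804e-04, -2.99399328e-03,  6.00464233e-04,
       -1.05670055e-03, -3.87469122e-04]), 'joint_efforts': array([-1.29521482e-04, -4.07300341e+01, -2.93699956e+01, -2.20146280e-04,
        3.44738903e-03, -8.98679360e-06]), 'eef_pos': array([ 0.30360295, -0.6022029 ,  0.23003622]), 'tcp_rot': array([ 9.72882223e-01,  2.31298433e-01, -9.45570200e-05, -1.09776997e-03]), 'contact_force': array([ 0.07233296, -0.65943693, -0.65008253]), 'wrist_torque': array([-0.00339897, -0.02361878, -0.02278983]), 'finger_force': 0.0, 'opening': 0.997349254862911}
```

View pics/scene0.png

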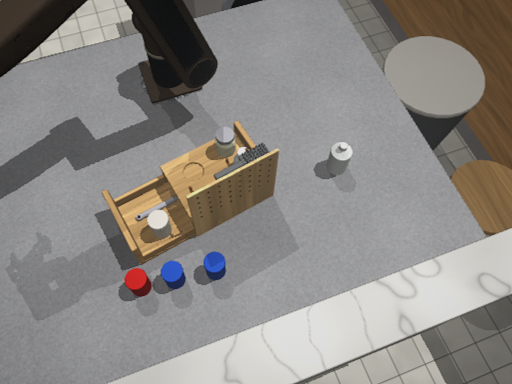

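View pics/top0.png

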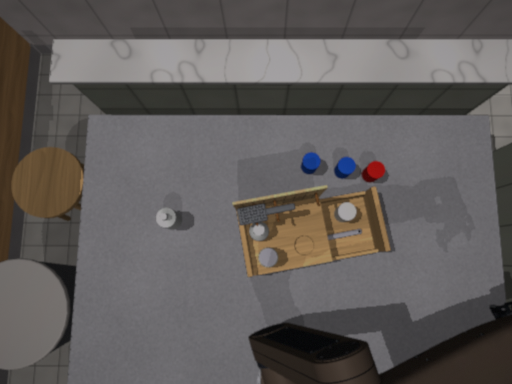

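The scene view shows the shelf with the tub lid at about (158,220) and the handle at (137,216)–(175,200). In the top view the lid is at (347,211), the handle at (330–360,235) and the recess at (304,245). I'll zoom in on both.

Run:
```python
import cv2
a=cv2.imread("pics/scene0.png")[118:268,95:290];b=cv2.imread("pics/top0.png")[178:283,228:398]
cv2.imwrite("pics/sc.png",cv2.resize(a,None,fx=4,fy=4,interpolation=2));cv2.imwrite("pics/tc.png",cv2.resize(b,None,fx=4.7,fy=4.7,interpolation=2))
```

```text
(no output)
```

View pics/sc.png

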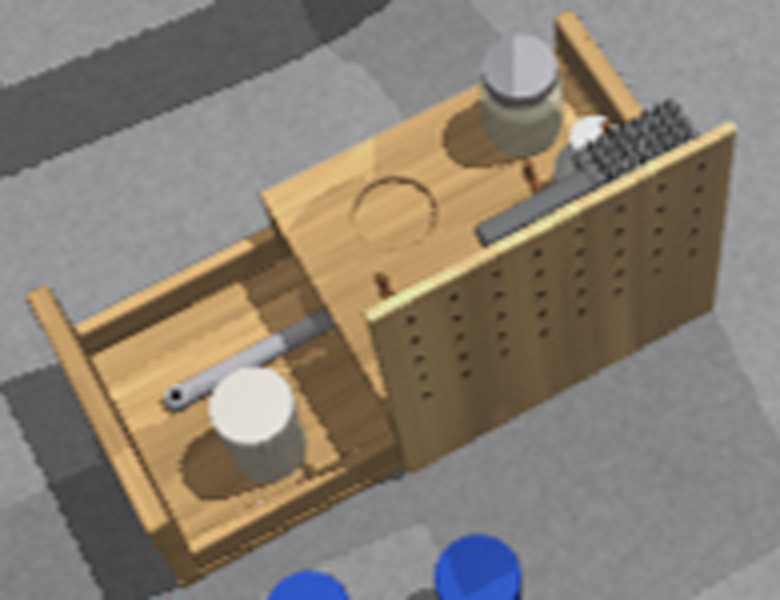

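View pics/tc.png

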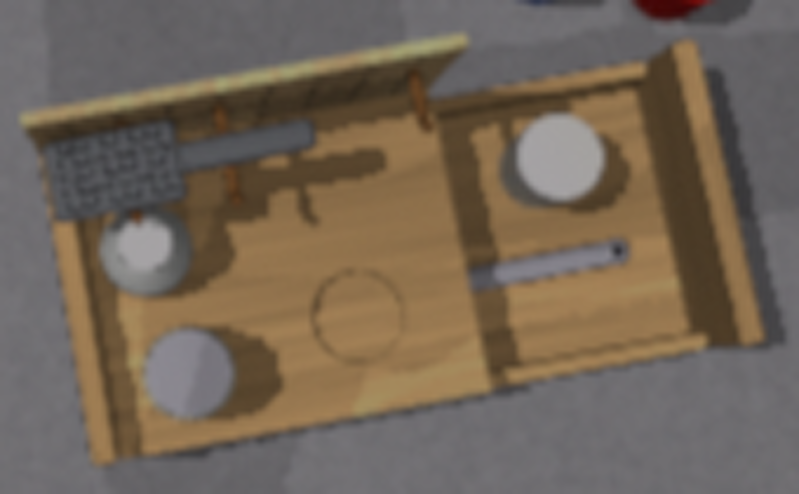

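Recess centre is at (358,316) in the top crop and (394,214) in the scene crop. The lid is at (560,157) and (252,406), and the shoehorn eye at (618,250) and (175,395). Next I'll fit the shelf pose from the picked corners and cast rays for the objects.

```bash
cat > h.py <<'E'
import numpy as np
K={'s':np.array([[470.384,0,249.004],[0,470.384,183.775],[0,0,1]]),'t':np.array([[392.165,0,260.847],[0,392.165,193.974],[0,0,1]])}
R={'s':np.array([[0.3509,0.9364,0.0085],[0.8398,-0.3106,-0.4452],[-0.4143,0.1634,-0.8954]]),'t':np.array([[0.004,-1,-0.0088],[-0.9872,-0.0026,-0.1593],[0.1593,0.0093,-0.9872]])}
T={'s':np.array([-0.293,-0.3949,1.7301]),'t':np.array([0.0948,0.6397,1.3144])}
def full(c,u,v): return (u/4+95,v/4+118) if c=='s' else (u/4.7+228,v/4.7+178)
def cast(c,u,v,z):
    d=R[c].T@np.linalg.inv(K[c])@[u,v,1]; o=-R[c].T@T[c]; return o+d*(z-o[2])/d[2]
def w2s(p,P): 
    c,s=np.cos(P[2]),np.sin(P[2]); return np.array([[c,s],[-s,c]])@(np.array(p)[:2]-P[:2])
def s2w(p,P):
    c,s=np.cos(P[2]),np.sin(P[2]); return np.array([[c,-s],[s,c]])@np.array(p)[:2]+P[:2]
E
python3 - <<'E'
from h import *
from scipy.optimize import least_squares
L=[('t',358,316,-40,165,106),('t',494,388,-107,85,106),('t',98,462,-107,363,150),('t',762,340,-107,-103,130),('t',692,42,107,-103,130),('t',467,38,119,85,285),
('s',394,214,-40,165,106),('s',264,192,-107,85,106),('s',30,292,-107,-103,130),('s',568,12,-107,363,150),('s',372,318,111,85,285)]
W=[(cast(c,*full(c,u,v),z/1e3)[:2],np.array([x,y])/1e3) for c,u,v,x,y,z in L]
f=lambda P:np.concatenate([s2w(b,P)-a for a,b in W])
r=least_squares(f,[.6,-.2,0],loss='soft_l1',f_scale=.003);P=r.x;print(P);print(np.round(f(P).reshape(-1,2)*1e3,1).tolist())
for n,l in {'recess':[('t',358,316,106),('s',394,214,106)],'lid':[('t',560,157,102),('s',252,406,102)],'eyehole':[('t',618,250,26),('s',175,395,26)],'bar':[('t',495,271,26),('s',282,347,26)]}.items():
    for c,u,v,z in l:
        p=cast(c,*full(c,u,v),z/1e3); print(n,c,np.round(p,4),np.round(w2s(p,P)*1e3,1))
E
```

```text
[ 0.53283019 -0.19923482  0.18005255]
[[2.8, 1.9], [0.2, 4.5], [-0.3, 6.3], [0.8, -1.8], [5.4, -2.2], [9.4, 2.8], [-1.8, -0.6], [-0.7, -3.7], [-2.1, -5.6], [-3.9, 4.5], [-2.3, -4.2]]
recess t [ 0.4611 -0.046   0.106 ] [-43.1 163.6]
recess s [ 0.4658 -0.0434  0.106 ] [-38.1 165.3]
lid t [ 0.5733 -0.1906  0.102 ] [41.4  1.3]
lid s [ 0.5787 -0.1876  0.102 ] [47.2  3.3]
eyehole t [ 0.5129 -0.2475  0.026 ] [-28.3 -43.9]
eyehole s [ 0.515  -0.2442  0.026 ] [-25.6 -41. ]
bar t [ 0.497  -0.1559  0.026 ] [-27.5  49. ]
bar s [ 0.5046 -0.1556  0.026 ] [-19.9  48. ]
```

```bash
python3 -m creep '[{"rz":-7},{"rz":-7},{"rz":-7},{"rz":-7},{"rz":-7},{"rz":-7},{"rz":-7},{"rz":-7},{"rz":-7},{"rz":-7}]' 40
python3 -m creep '[{"rz":-3.5},{"x":25,"y":24},{"x":25,"y":24},{"x":25,"y":24},{"x":25,"y":24},{"x":25,"y":24},{"x":25,"y":24},{"x":25,"y":24},{"x":25,"y":24},{"x":25,"y":24}]'
python3 -m creep '[{"x":25,"y":24},{"x":25,"y":24},{"x":25,"y":24},{"x":25,"y":24},{"x":20,"y":20},{"x":14,"y":10},{},{},{},{}]'
cat >> h.py <<'E'
from scipy.spatial.transform import Rotation
P0=np.array([0.5328,-0.1992,0.18])
def rep():
    from plant import ctrl
    s=ctrl.get_state();p=s['eef_pos'];M=Rotation.from_quat(s['tcp_rot']).as_matrix()
    print('t',round(s['time'],2),'tcp',np.round(p*1e3,1),'shelf',np.round(w2s(p,P0)*1e3,1),'toolx',np.round(M[:,0],3),'toolz',np.round(M[:,2],3),'q',np.round(s['qpos'],2),'F',np.round(s['contact_force'],1),'op',round(s['opening'],3),'ff',round(float(s['finger_force']),1));return s,M
E
python3 - <<'E'
from h import *; from plant import optics; import cv2
rep(); d=optics.read_camera('wrist'); cv2.imwrite('pics/w1.png',d['color']); np.savez('w1.npz',**d)
E
```

```text
t 0.1 tcp [ 303.6 -602.2  230. ] shelf [-297.6 -355.5] toolx [0.893 0.45  0.   ] toolz [-0.001  0.002 -1.   ] q [-1.25  0.29  1.58 -0.    1.28 -0.15] F [ 0.1 -0.7 -0.7] op 0.997 ff 0.0$[0]: bad value
$[0]: bad value
$[0]: bad value
```

View pics/w1.png

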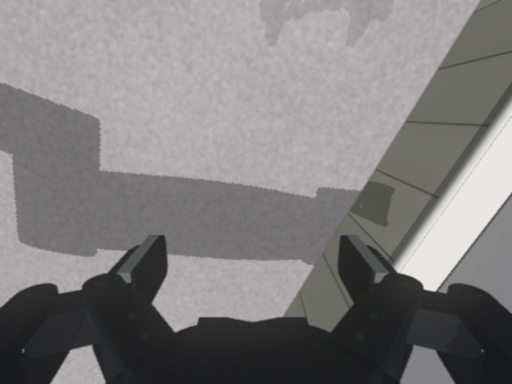

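The wrist view shows only the counter and the fingers, because the moves were refused. The rows apparently need every key, so I'll retry with full rows.

```bash
python3 -m creep '[{"rz":-7,"grip":1},{"rz":-7,"grip":1},{"rz":-7,"grip":1},{"rz":-7,"grip":1},{"rz":-7,"grip":1},{"rz":-7,"grip":1},{"rz":-7,"grip":1},{"rz":-7,"grip":1},{"rz":-7,"grip":1},{"rz":-7,"grip":1}]' 40 || true
python3 -m creep '[{"x":0,"y":0,"z":0,"rx":0,"ry":0,"rz":-3.5,"grip":1},{"x":0,"y":0,"z":0,"rx":0,"ry":0,"rz":0,"grip":1},{"x":0,"y":0,"z":0,"rx":0,"ry":0,"rz":0,"grip":1},{"x":0,"y":0,"z":0,"rx":0,"ry":0,"rz":0,"grip":1},{"x":0,"y":0,"z":0,"rx":0,"ry":0,"rz":0,"grip":1},{"x":0,"y":0,"z":0,"rx":0,"ry":0,"rz":0,"grip":1},{"x":0,"y":0,"z":0,"rx":0,"ry":0,"rz":0,"grip":1},{"x":0,"y":0,"z":0,"rx":0,"ry":0,"rz":0,"grip":1},{"x":0,"y":0,"z":0,"rx":0,"ry":0,"rz":0,"grip":1},{"x":0,"y":0,"z":0,"rx":0,"ry":0,"rz":0,"grip":1}]' 40
python3 -c "
from h import *;rep()"
```

```text
time: 0.98
eef_pos: [0.3038, -0.6028, 0.2313]
tcp_rot: [0.965, 0.261, -0.0, -0.0]
contact_force: [0.4, -0.2, 0.6]
opening: 0.998
finger_force: 0.0
t 0.98 tcp [ 303.8 -602.8  231.3] shelf [-297.6 -356. ] toolx [0.864 0.504 0.   ] toolz [-0.  0. -1.] q [-1.25  0.29  1.58 -0.    1.28 -0.21] F [ 0.4 -0.2  0.6] op 0.998 ff 0.0$[0]: bad value
```

All seven keys are required in every row.

```bash
python3 -m creep '[{"x":0,"y":0,"z":0,"rx":0,"ry":0,"rz":-7,"grip":1},{"x":0,"y":0,"z":0,"rx":0,"ry":0,"rz":-7,"grip":1},{"x":0,"y":0,"z":0,"rx":0,"ry":0,"rz":-7,"grip":1},{"x":0,"y":0,"z":0,"rx":0,"ry":0,"rz":-7,"grip":1},{"x":0,"y":0,"z":0,"rx":0,"ry":0,"rz":-7,"grip":1},{"x":0,"y":0,"z":0,"rx":0,"ry":0,"rz":-7,"grip":1},{"x":0,"y":0,"z":0,"rx":0,"ry":0,"rz":-7,"grip":1},{"x":0,"y":0,"z":0,"rx":0,"ry":0,"rz":-7,"grip":1},{"x":0,"y":0,"z":0,"rx":0,"ry":0,"rz":-7,"grip":1},{"x":0,"y":0,"z":0,"rx":0,"ry":0,"rz":-7,"grip":1}]' 40 | head -1
python3 -m creep '[{"x":25,"y":24,"z":0,"rx":0,"ry":0,"rz":0,"grip":1},{"x":25,"y":24,"z":0,"rx":0,"ry":0,"rz":0,"grip":1},{"x":25,"y":24,"z":0,"rx":0,"ry":0,"rz":0,"grip":1},{"x":25,"y":24,"z":0,"rx":0,"ry":0,"rz":0,"grip":1},{"x":25,"y":24,"z":0,"rx":0,"ry":0,"rz":0,"grip":1},{"x":25,"y":24,"z":0,"rx":0,"ry":0,"rz":0,"grip":1},{"x":25,"y":24,"z":0,"rx":0,"ry":0,"rz":0,"grip":1},{"x":25,"y":24,"z":0,"rx":0,"ry":0,"rz":0,"grip":1},{"x":25,"y":24,"z":0,"rx":0,"ry":0,"rz":0,"grip":1},{"x":25,"y":24,"z":0,"rx":0,"ry":0,"rz":0,"grip":1}]' 40 | head -1
python3 -m creep '[{"x":25,"y":24,"z":0,"rx":0,"ry":0,"rz":0,"grip":1},{"x":25,"y":24,"z":0,"rx":0,"ry":0,"rz":0,"grip":1},{"x":25,"y":24,"z":0,"rx":0,"ry":0,"rz":0,"grip":1},{"x":20,"y":20,"z":0,"rx":0,"ry":0,"rz":0,"grip":1},{"x":14,"y":10,"z":0,"rx":0,"ry":0,"rz":0,"grip":1},{"x":0,"y":0,"z":0,"rx":0,"ry":0,"rz":0,"grip":1},{"x":0,"y":0,"z":0,"rx":0,"ry":0,"rz":0,"grip":1},{"x":0,"y":0,"z":0,"rx":0,"ry":0,"rz":0,"grip":1},{"x":0,"y":0,"z":0,"rx":0,"ry":0,"rz":0,"grip":1},{"x":0,"y":0,"z":0,"rx":0,"ry":0,"rz":0,"grip":1}]' 40 | head -1
python3 - <<'E'
from h import *; from plant import optics; import cv2
rep(); d=optics.read_camera('wrist'); cv2.imwrite('pics/w2.png',d['color']); np.savez('w2.npz',**d)
E
```

```text
time: 1.82
time: 2.65
time: 3.48
t 3.48 tcp [ 576.  -189.7  231.4] shelf [44.2  1.6] toolx [-0.176  0.984 -0.   ] toolz [-0. -0. -1.] q [-0.49  0.14  1.75 -0.    1.25 -0.66] F [0.4 1.4 0.2] op 1.002 ff 0.0
```

View pics/w2.png

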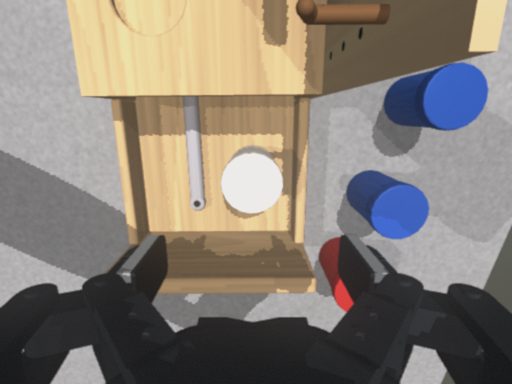

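The wrist view shows the lid at about (252,182), the eye hole at (198,204), the handle passing under the deck at (190,97), the deck edge along row 95, and the deck's front corner at (82,95).

Run:
```python
from h import *; import cv2
d=np.load('w2.npz'); im=d['color']
def c(u,v,z):
    r=d['R'].T@np.linalg.inv(d['K'])@[u,v,1]; o=-d['R'].T@d['t']; return o+r*(z-o[2])/r[2]
hsv=cv2.cvtColor(im,cv2.COLOR_BGR2HSV); m=((hsv[...,1]<15)&(hsv[...,2]>215)).astype(np.uint8); m[:130]=0;m[230:]=0;m[:,:200]=0;m[:,300:]=0
ct=max(cv2.findContours(m,0,2)[0],key=cv2.contourArea);e=cv2.minEnclosingCircle(ct);print('circ',e)
g=cv2.cvtColor(im,cv2.COLOR_BGR2GRAY)
for v in (110,130,150,170,190): # handle extents
    row=hsv[v,180:215]; k=np.where(row[:,1]<60)[0]; print(v,180+k.min() if len(k) else None,180+k.max() if len(k) else None)
for n,u,v,z in [('lid',*e[0],.102),('eye',198,204,.026),('h110',191,110,.026),('h170',195.5,170,.026),('deckF',82,95,.106),('deckmid',200,95.5,.106),('panelmid in',210,236,.13),('wallR end inner',304,97,.055),('panel out',210,291,.13),('tipL',150,-2,.106)]:
    p=c(u,v,z);print(n,np.round(p*1e3,1),np.round(w2s(p,P0)*1e3,1))
print(np.linalg.norm((c(e[0][0]+e[1],e[0][1],.102)-c(*e[0],.102))))
```

```text
circ ((251.53578186035156, 183.06350708007812), 30.60551643371582)
110 184 198
130 185 199
150 187 200
170 188 202
190 190 203
lid [ 575.  -188.9  102. ] [43.4  2.6]
eye [ 515.4 -246.2   26. ] [-25.6 -43.2]
h110 [ 492.4 -132.8   26. ] [-27.8  72.6]
h170 [ 506.7 -202.9   26. ] [-26.4   1.1]
deckF [ 411.5 -135.2  106. ] [-107.9   84.7]
deckmid [ 515.3 -116.9  106. ] [-2.5 84.1]
panelmid in [ 544.9 -238.7  130. ] [  4.8 -41.1]
wallR end inner [615.1 -97.5  55. ] [99.2 85.3]
panel out [ 553.  -296.6  130. ] [  2.5 -99.4]
tipL [464.9 -48.6 106. ] [-39.9 160.4]
0.030035923288166396
```

```bash
python3 -m creep '[{"x":1,"y":-1,"z":25,"rx":0,"ry":0,"rz":0,"grip":1},{"x":0,"y":0,"z":25,"rx":0,"ry":0,"rz":0,"grip":1},{"x":0,"y":0,"z":25,"rx":0,"ry":0,"rz":0,"grip":1},{"x":0,"y":0,"z":25,"rx":0,"ry":0,"rz":0,"grip":1},{"x":0,"y":0,"z":20,"rx":0,"ry":0,"rz":0,"grip":1},{"x":0,"y":0,"z":15,"rx":0,"ry":0,"rz":0,"grip":1},{"x":0,"y":0,"z":10,"rx":0,"ry":0,"rz":0,"grip":1},{"x":0,"y":0,"z":8,"rx":0,"ry":0,"rz":0,"grip":1},{"x":0,"y":0,"z":3,"rx":0,"ry":0,"rz":0,"grip":1},{"x":0,"y":0,"z":0,"rx":0,"ry":0,"rz":0,"grip":1}]' 35 | head -4
python3 -m creep '[{"x":0,"y":0,"z":0,"rx":0,"ry":0,"rz":0,"grip":0.6},{"x":0,"y":0,"z":0,"rx":0,"ry":0,"rz":0,"grip":0.6},{"x":0,"y":0,"z":0,"rx":0,"ry":0,"rz":0,"grip":0.6},{"x":0,"y":0,"z":0,"rx":0,"ry":0,"rz":0,"grip":0.6},{"x":0,"y":0,"z":0,"rx":0,"ry":0,"rz":0,"grip":0.6},{"x":0,"y":0,"z":0,"rx":0,"ry":0,"rz":0,"grip":0.6},{"x":0,"y":0,"z":0,"rx":0,"ry":0,"rz":0,"grip":0.6},{"x":0,"y":0,"z":0,"rx":0,"ry":0,"rz":0,"grip":0.6},{"x":0,"y":0,"z":0,"rx":0,"ry":0,"rz":0,"grip":0.6},{"x":0,"y":0,"z":0,"rx":0,"ry":0,"rz":0,"grip":0.6}]' 35
python3 -c "
from h import *;rep()"
```

```text
time: 4.37
eef_pos: [0.5752, -0.1881, 0.0751]
tcp_rot: [0.641, 0.767, -0.0, -0.0]
contact_force: [-0.7, 0.7, -0.7]
time: 5.2
eef_pos: [0.5763, -0.1884, 0.077]
tcp_rot: [0.641, 0.767, 0.0, 0.001]
contact_force: [-0.9, 1.4, 6.3]
opening: 0.711
finger_force: 38.5
t 5.2 tcp [ 576.3 -188.4   77. ] shelf [44.7  2.8] toolx [-0.178  0.984 -0.002] toolz [ 0.002 -0.001 -1.   ] q [-0.48  0.31  1.86 -0.    0.98 -0.66] F [-0.9  1.4  6.3] op 0.711 ff 38.5
```

```bash
python3 -m creep '[{"x":0,"y":0,"z":-10,"rx":0,"ry":0,"rz":0,"grip":0.6},{"x":0,"y":0,"z":-25,"rx":0,"ry":0,"rz":0,"grip":0.6},{"x":0,"y":0,"z":-30,"rx":0,"ry":0,"rz":0,"grip":0.6},{"x":0,"y":-10,"z":-30,"rx":0,"ry":0,"rz":0,"grip":0.6},{"x":0,"y":-25,"z":-25,"rx":0,"ry":0,"rz":0,"grip":0.6},{"x":10,"y":-25,"z":-20,"rx":0,"ry":0,"rz":0,"grip":0.6},{"x":25,"y":-15,"z":0,"rx":0,"ry":0,"rz":0,"grip":0.6},{"x":20,"y":-10,"z":0,"rx":0,"ry":0,"rz":0,"grip":0.6},{"x":5,"y":0,"z":0,"rx":0,"ry":0,"rz":0,"grip":0.6},{"x":0,"y":0,"z":0,"rx":0,"ry":0,"rz":0,"grip":0.6}]' 35 | tail -4
python3 - <<'E'
from h import *; from plant import optics; import cv2
rep(); d=optics.read_camera('wrist'); cv2.imwrite('pics/w3.png',d['color']); np.savez('w3.npz',**d)
E
```

```text
tcp_rot: [0.641, 0.768, 0.0, -0.0]
contact_force: [0.7, 0.4, -1.4]
opening: 0.713
finger_force: 38.5
t 6.03 tcp [ 480.3 -142.7  215.2] shelf [-41.5  65. ] toolx [-0.179  0.984  0.   ] toolz [ 0.  0. -1.] q [-0.49 -0.09  2.01  0.    1.22 -0.67] F [ 0.7  0.4 -1.4] op 0.713 ff 38.5
```

View pics/w3.png

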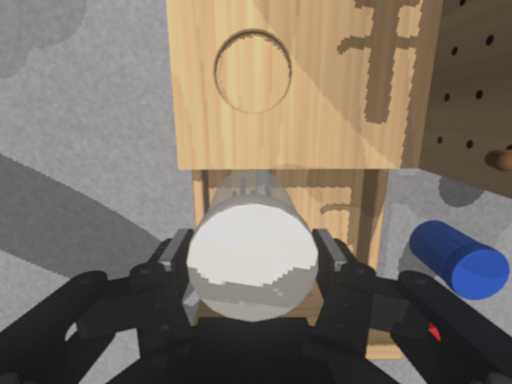

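The recess shows clearly, with its left/right edges at 214/291, top/bottom at 29/113, and its centre at about (252.5,71). The tub is held upright with the lid spanning 188–320 and its bottom at 319.

Run:
```python
from h import *; import cv2
d=np.load('w3.npz'); im=d['color']
def c(u,v,z):
    r=d['R'].T@np.linalg.inv(d['K'])@[u,v,1]; o=-d['R'].T@d['t']; return o+r*(z-o[2])/r[2]
hsv=cv2.cvtColor(im,cv2.COLOR_BGR2HSV); m=((hsv[...,1]<25)&(hsv[...,2]>170)).astype(np.uint8); m[:195]=0;m[:,:186]=0;m[:,322:]=0
ct=max(cv2.findContours(m,0,2)[0],key=cv2.contourArea);e=cv2.minEnclosingCircle(ct);print('circ',e)
for n,u,v,z in [('rec',252.5,71,.106),('recL',214,71,.106),('recR',291,71,.106),('recT',252,29,.106),('recB',252,113,.106),('lid',*e[0],.24),('edge',250,168.5,.106),('corner',177,169,.106)]:
    p=c(u,v,z);print(n,np.round(p*1e3,1),np.round(w2s(p,P0)*1e3,1))
print(np.linalg.norm((c(e[0][0]+e[1],e[0][1],.24)-c(*e[0],.24))))
```

```text
circ ((252.0, 257.5), 65.23237609863281)
rec [462.2 -43.6 106. ] [-41.6 165.7]
recL [431.1 -49.3 106. ] [-73.2 165.6]
recR [493.4 -37.9 106. ] [ -9.9 165.7]
recT [456.3 -13.2 106. ] [-42.  196.7]
recB [467.8 -76.5 106. ] [-41.9 132.4]
lid [ 479.6 -139.8  240. ] [-41.7  68. ]
edge [ 474.7 -124.   106. ] [-43.7  84.4]
corner [ 410.4 -136.3  106. ] [-109.2   83.8]
0.029973560873409664
```

Run:
```python
from h import *; import cv2
d=np.load('w3.npz'); im=d['color']
print('cam',-d['R'].T@d['t'], d['R'][2])
def c(u,v,z):
    r=d['R'].T@np.linalg.inv(d['K'])@[u,v,1]; o=-d['R'].T@d['t']; return np.round(w2s(o+r*(z-o[2])/r[2],P0)*1e3,1)
print('bot edge', c(254,169,.150),'lid -y', c(254,319,.240),'lid sides',c(188,260,.24),c(320,260,.24))
cv2.imwrite('pics/w3c.png',cv2.resize(im[150:330,170:340],None,fx=3.3,fy=3.3,interpolation=2))
```

```text
cam [ 0.46835968 -0.07705324  0.3588624 ] [ 0.04662943 -0.25781299 -0.96506899]
bot edge [-40.4  92.2] lid -y [-40.7  34.7] lid sides [-71.2  66.7] [-10.3  66.8]
```

View pics/w3c.png

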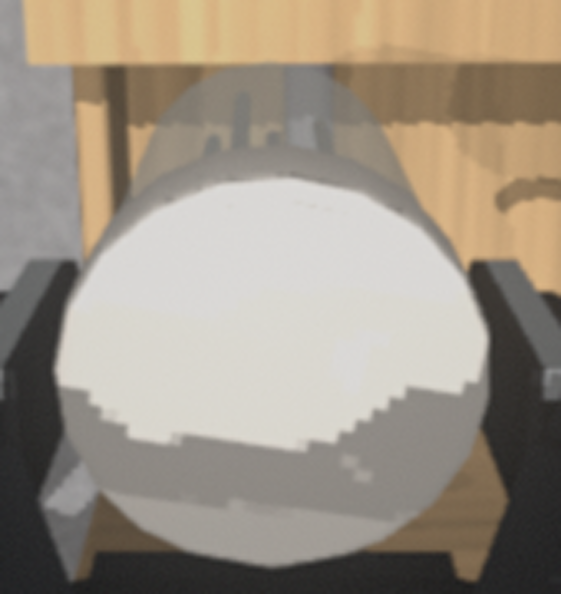

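The lid is centred at (-41.5,64.5) in the shelf frame, level with the TCP, and the recess is at (-41.7,165.2). So I need +100.5 along tool x.

```bash
python3 -m creep '[{"x":12,"y":0,"z":0,"rx":0,"ry":0,"rz":0,"grip":0.6},{"x":25,"y":0,"z":0,"rx":0,"ry":0,"rz":0,"grip":0.6},{"x":30,"y":0,"z":0,"rx":0,"ry":0,"rz":0,"grip":0.6},{"x":22,"y":0,"z":0,"rx":0,"ry":0,"rz":0,"grip":0.6},{"x":11.5,"y":0,"z":5,"rx":0,"ry":0,"rz":0,"grip":0.6},{"x":0,"y":0,"z":12,"rx":0,"ry":0,"rz":0,"grip":0.6},{"x":0,"y":0,"z":12,"rx":0,"ry":0,"rz":0,"grip":0.6},{"x":0,"y":0,"z":8,"rx":0,"ry":0,"rz":0,"grip":0.6},{"x":0,"y":0,"z":0,"rx":0,"ry":0,"rz":0,"grip":0.6},{"x":0,"y":0,"z":0,"rx":0,"ry":0,"rz":0,"grip":0.6}]' 35 | tail -4
python3 -c "
from h import *;rep()"
python3 -m creep '[{"x":0,"y":0,"z":3,"rx":0,"ry":0,"rz":0,"grip":0.6},{"x":0,"y":0,"z":3,"rx":0,"ry":0,"rz":0,"grip":0.6},{"x":0,"y":0,"z":2,"rx":0,"ry":0,"rz":0,"grip":0.6},{"x":0,"y":0,"z":2,"rx":0,"ry":0,"rz":0,"grip":0.6},{"x":0,"y":0,"z":2,"rx":0,"ry":0,"rz":0,"grip":0.6},{"x":0,"y":0,"z":0,"rx":0,"ry":0,"rz":0,"grip":0.6},{"x":0,"y":0,"z":0,"rx":0,"ry":0,"rz":0,"grip":0.6},{"x":0,"y":0,"z":0,"rx":0,"ry":0,"rz":0,"grip":0.6},{"x":0,"y":0,"z":0,"rx":0,"ry":0,"rz":0,"grip":0.6},{"x":0,"y":0,"z":0,"rx":0,"ry":0,"rz":0,"grip":0.6}]' 35 | tail -4
python3 -c "
from h import *;rep()"
```

```text
tcp_rot: [0.642, 0.767, -0.001, -0.001]
contact_force: [0.7, 0.2, -0.4]
opening: 0.714
finger_force: 38.5
t 6.92 tcp [462.7 -45.7 176.9] shelf [-41.5 163.6] toolx [-0.177  0.984  0.001] toolz [-0.003  0.001 -1.   ] q [-0.32 -0.13  2.13 -0.    1.15 -0.49] F [ 0.7  0.2 -0.4] op 0.714 ff 38.5
tcp_rot: [0.641, 0.767, 0.0, 0.0]
contact_force: [-0.1, -0.0, 0.1]
opening: 0.711
finger_force: 38.5
t 7.75 tcp [463.2 -45.  166.5] shelf [-40.9 164.1] toolx [-0.178  0.984 -0.   ] toolz [ 0. -0. -1.] q [-0.32 -0.12  2.14 -0.    1.13 -0.49] F [-0.1 -0.   0.1] op 0.711 ff 38.5
```

```bash
python3 -m creep '[{"x":1,"y":0,"z":1,"rx":0,"ry":0,"rz":0,"grip":0.6},{"x":0,"y":0,"z":1,"rx":0,"ry":0,"rz":0,"grip":0.6},{"x":0,"y":0,"z":1,"rx":0,"ry":0,"rz":0,"grip":0.6},{"x":0,"y":0,"z":0,"rx":0,"ry":0,"rz":0,"grip":0.6},{"x":0,"y":0,"z":0,"rx":0,"ry":0,"rz":0,"grip":0.6},{"x":0,"y":0,"z":0,"rx":0,"ry":0,"rz":0,"grip":0.6},{"x":0,"y":0,"z":0,"rx":0,"ry":0,"rz":0,"grip":0.6},{"x":0,"y":0,"z":0,"rx":0,"ry":0,"rz":0,"grip":0.6},{"x":0,"y":0,"z":0,"rx":0,"ry":0,"rz":0,"grip":0.6},{"x":0,"y":0,"z":0,"rx":0,"ry":0,"rz":0,"grip":0.6}]' 35 | tail -4
python3 -c "
from h import *;rep()"
python3 -m creep '[{"x":0,"y":0,"z":1,"rx":0,"ry":0,"rz":0,"grip":0.6},{"x":0,"y":0,"z":1,"rx":0,"ry":0,"rz":0,"grip":0.6},{"x":0,"y":0,"z":0,"rx":0,"ry":0,"rz":0,"grip":0.6},{"x":0,"y":0,"z":0,"rx":0,"ry":0,"rz":0,"grip":0.6},{"x":0,"y":0,"z":0,"rx":0,"ry":0,"rz":0,"grip":0.6},{"x":0,"y":0,"z":0,"rx":0,"ry":0,"rz":0,"grip":0.6},{"x":0,"y":0,"z":0,"rx":0,"ry":0,"rz":0,"grip":0.6},{"x":0,"y":0,"z":0,"rx":0,"ry":0,"rz":0,"grip":0.6},{"x":0,"y":0,"z":0,"rx":0,"ry":0,"rz":0,"grip":0.6},{"x":0,"y":0,"z":0,"rx":0,"ry":0,"rz":0,"grip":0.6}]' 35 | tail -4
python3 -c "
from h import *;rep()"
```

```text
tcp_rot: [0.641, 0.767, 0.0, -0.0]
contact_force: [-0.3, 0.4, -0.9]
opening: 0.717
finger_force: 38.5
t 8.58 tcp [462.9 -44.  163.3] shelf [-41.  165.2] toolx [-0.178  0.984  0.   ] toolz [-0.  0. -1.] q [-0.31 -0.12  2.14  0.    1.12 -0.49] F [-0.3  0.4 -0.9] op 0.717 ff 38.5
tcp_rot: [0.641, 0.768, -0.0, 0.0]
contact_force: [-3.1, 0.5, 6.8]
opening: 0.709
finger_force: 39.1
t 9.42 tcp [463.2 -44.3 163. ] shelf [-40.7 164.9] toolx [-0.178  0.984 -0.001] toolz [-0.    -0.001 -1.   ] q [-0.31 -0.12  2.14 -0.    1.12 -0.49] F [-3.1  0.5  6.8] op 0.709 ff 39.1
```

```bash
python3 -m creep '[{"x":0,"y":0,"z":-2,"rx":0,"ry":0,"rz":0,"grip":0.75},{"x":0,"y":0,"z":0,"rx":0,"ry":0,"rz":0,"grip":0.85},{"x":0,"y":0,"z":0,"rx":0,"ry":0,"rz":0,"grip":1},{"x":0,"y":0,"z":0,"rx":0,"ry":0,"rz":0,"grip":1},{"x":0,"y":0,"z":0,"rx":0,"ry":0,"rz":0,"grip":1},{"x":0,"y":0,"z":0,"rx":0,"ry":0,"rz":0,"grip":1},{"x":0,"y":0,"z":0,"rx":0,"ry":0,"rz":0,"grip":1},{"x":0,"y":0,"z":-5,"rx":0,"ry":0,"rz":0,"grip":1},{"x":0,"y":0,"z":-15,"rx":0,"ry":0,"rz":0,"grip":1},{"x":0,"y":0,"z":-20,"rx":0,"ry":0,"rz":0,"grip":1}]' 35 | tail -4
python3 -m creep '[{"x":0,"y":0,"z":-25,"rx":0,"ry":0,"rz":0,"grip":1},{"x":0,"y":0,"z":-15,"rx":0,"ry":0,"rz":0,"grip":1},{"x":-15,"y":0,"z":0,"rx":0,"ry":0,"rz":0,"grip":1},{"x":-25,"y":0,"z":0,"rx":0,"ry":0,"rz":0,"grip":1},{"x":-25,"y":0,"z":0,"rx":0,"ry":0,"rz":0,"grip":1},{"x":-25,"y":5,"z":0,"rx":0,"ry":0,"rz":0,"grip":1},{"x":-25,"y":5,"z":0,"rx":0,"ry":0,"rz":0,"grip":1},{"x":-25,"y":5,"z":0,"rx":0,"ry":0,"rz":0,"grip":1},{"x":0,"y":0,"z":0,"rx":0,"ry":0,"rz":0,"grip":1},{"x":0,"y":0,"z":0,"rx":0,"ry":0,"rz":0,"grip":1}]' 35 | tail -4
python3 - <<'E'
from h import *; from plant import optics; import cv2
rep(); d=optics.read_camera('wrist'); cv2.imwrite('pics/w4.png',d['color']); np.savez('w4.npz',**d)
E
```

```text
tcp_rot: [0.641, 0.767, -0.001, -0.002]
contact_force: [-0.2, -0.5, 0.8]
opening: 0.998
finger_force: 0.0
tcp_rot: [0.642, 0.767, 0.0, -0.0]
contact_force: [-0.2, -0.7, -0.9]
opening: 1.002
finger_force: 0.0
t 11.08 tcp [ 502.7 -180.1  243.4] shelf [-26.2  24.2] toolx [-0.176  0.984  0.001] toolz [-0.     0.001 -1.   ] q [-0.53 -0.04  1.91  0.    1.27 -0.71] F [-0.2 -0.7 -0.9] op 1.002 ff 0.0
```

View pics/w4.png

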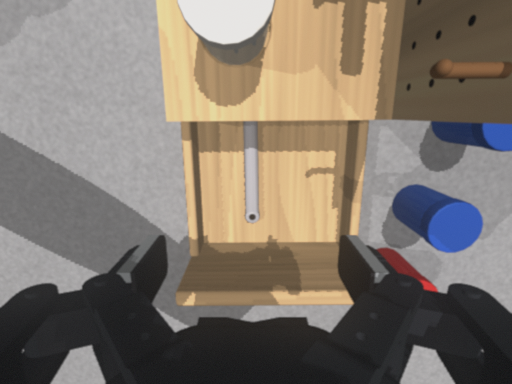

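The tub stands upright at the recess, with the lid spanning 178–275 and its bottom at 44. The eye hole is at (252,217) and the handle runs up column 251 to row 122.

Run:
```python
from h import *
d=np.load('w4.npz')
def c(u,v,z):
    r=d['R'].T@np.linalg.inv(d['K'])@[u,v,1]; o=-d['R'].T@d['t']; return np.round(w2s(o+r*(z-o[2])/r[2],P0)*1e3,1)
for z in (.188,.196): print('lid',z,c(178,0,z),c(275,0,z),c(226.5,44,z))
print('eye',c(252,217,.026),'h',c(251.5,180,.026),c(250.5,125,.026),'edge',c(280,121,.106))
```

```text
lid 0.188 [-71.3 158.1] [-12.1 158. ] [-42.4 133.6]
lid 0.196 [-69.5 155.4] [-12.7 155.3] [-41.7 131.9]
eye [-26.9 -42.5] h [-27.5   8.3] [-28.5  77.7] edge [ 0.2 84.3]
```

The tub is seated: its near lid edge is at y 133.6, against 134 expected at z 188. Next, the shoehorn grasp.

```bash
python3 -m creep '[{"x":-20,"y":-1,"z":10,"rx":0,"ry":0,"rz":-1,"grip":0.5},{"x":-19,"y":0,"z":25,"rx":0,"ry":0,"rz":0,"grip":0.5},{"x":0,"y":0,"z":35,"rx":0,"ry":0,"rz":0,"grip":0.5},{"x":0,"y":0,"z":35,"rx":0,"ry":0,"rz":0,"grip":0.5},{"x":0,"y":0,"z":30,"rx":0,"ry":0,"rz":0,"grip":0.5},{"x":0,"y":0,"z":25,"rx":0,"ry":0,"rz":0,"grip":0.5},{"x":0,"y":0,"z":20,"rx":0,"ry":0,"rz":0,"grip":0.5},{"x":0,"y":0,"z":10,"rx":0,"ry":0,"rz":0,"grip":0.5},{"x":0,"y":0,"z":0,"rx":0,"ry":0,"rz":0,"grip":0.5},{"x":0,"y":0,"z":0,"rx":0,"ry":0,"rz":0,"grip":0.5}]' 35 | tail -4
python3 -c "
from h import *;rep()"
```

```text
tcp_rot: [0.634, 0.773, 0.0, 0.0]
contact_force: [-0.1, 0.3, 0.5]
opening: 0.496
finger_force: 0.0
t 11.97 tcp [ 509.1 -217.1   53.8] shelf [-26.5 -13.4] toolx [-0.196  0.981  0.   ] toolz [ 0.  0. -1.] q [-0.59  0.24  1.99  0.    0.91 -0.78] F [-0.1  0.3  0.5] op 0.496 ff 0.0
```

```bash
python3 -m creep '[{"x":0,"y":0,"z":12,"rx":0,"ry":0,"rz":0,"grip":0.5},{"x":0,"y":0,"z":12,"rx":0,"ry":0,"rz":0,"grip":0.5},{"x":0,"y":0,"z":8,"rx":0,"ry":0,"rz":0,"grip":0.5},{"x":0,"y":0,"z":4,"rx":0,"ry":0,"rz":0,"grip":0.5},{"x":0,"y":0,"z":2,"rx":0,"ry":0,"rz":0,"grip":0.5},{"x":0,"y":0,"z":0,"rx":0,"ry":0,"rz":0,"grip":0.5},{"x":0,"y":0,"z":0,"rx":0,"ry":0,"rz":0,"grip":0.05},{"x":0,"y":0,"z":0,"rx":0,"ry":0,"rz":0,"grip":0.05},{"x":0,"y":0,"z":0,"rx":0,"ry":0,"rz":0,"grip":0.05},{"x":0,"y":0,"z":0,"rx":0,"ry":0,"rz":0,"grip":0.05}]' 60 | tail -4
python3 -m creep '[{"x":0,"y":0,"z":0,"rx":0,"ry":0,"rz":0,"grip":0.05},{"x":0,"y":0,"z":0,"rx":0,"ry":0,"rz":0,"grip":0.05},{"x":0,"y":0,"z":0,"rx":0,"ry":0,"rz":0,"grip":0.05},{"x":0,"y":0,"z":0,"rx":0,"ry":0,"rz":0,"grip":0.05},{"x":0,"y":0,"z":0,"rx":0,"ry":0,"rz":0,"grip":0.05},{"x":0,"y":0,"z":0,"rx":0,"ry":0,"rz":0,"grip":0.05},{"x":0,"y":0,"z":0,"rx":0,"ry":0,"rz":0,"grip":0.05},{"x":0,"y":0,"z":0,"rx":0,"ry":0,"rz":0,"grip":0.05},{"x":0,"y":0,"z":0,"rx":0,"ry":0,"rz":0,"grip":0.05},{"x":0,"y":0,"z":0,"rx":0,"ry":0,"rz":0,"grip":0.05}]' 90 | tail -4
python3 -c "
from h import *;rep()"
```

```text
tcp_rot: [0.634, 0.773, -0.0, 0.001]
contact_force: [0.0, -0.1, 2.1]
opening: 0.189
finger_force: 60.6
tcp_rot: [0.634, 0.773, 0.0, 0.001]
contact_force: [-0.4, -0.8, 6.2]
opening: 0.176
finger_force: 89.4
t 13.63 tcp [ 509.5 -218.1   16.1] shelf [-26.3 -14.4] toolx [-0.195  0.981 -0.001] toolz [ 0.001 -0.001 -1.   ] q [-0.59  0.3   2.   -0.    0.84 -0.78] F [-0.4 -0.8  6.2] op 0.176 ff 89.4
```

```bash
python3 -m creep '[{"x":0,"y":0,"z":-6,"rx":0,"ry":0,"rz":0,"grip":0.05},{"x":0,"y":0,"z":-8.4,"rx":0,"ry":-2,"rz":0,"grip":0.05},{"x":-0.3,"y":0,"z":-8.4,"rx":0,"ry":-2,"rz":0,"grip":0.05},{"x":-0.6,"y":0,"z":-8.3,"rx":0,"ry":-2,"rz":0,"grip":0.05},{"x":-0.9,"y":0,"z":-8.3,"rx":0,"ry":-2,"rz":0,"grip":0.05},{"x":-1.2,"y":0,"z":-8.2,"rx":0,"ry":-2,"rz":0,"grip":0.05},{"x":-1.4,"y":0,"z":-8.1,"rx":0,"ry":-2,"rz":0,"grip":0.05},{"x":-1.7,"y":0,"z":-8,"rx":0,"ry":-2,"rz":0,"grip":0.05},{"x":-2,"y":0,"z":-7.9,"rx":0,"ry":-2,"rz":0,"grip":0.05},{"x":-2.2,"y":0,"z":-7.7,"rx":0,"ry":-2,"rz":0,"grip":0.05}]' 90 | tail -4
python3 - <<'E'
from h import *; from plant import optics; import cv2
rep(); d=optics.read_camera('scene'); cv2.imwrite('pics/s2.png',cv2.resize(d['color'][100:280,80:300],None,fx=3.2,fy=3.2,interpolation=2))
E
```

```text
tcp_rot: [0.627, 0.763, -0.1, 0.12]
contact_force: [-0.1, -0.4, -1.7]
opening: 0.175
finger_force: 88.6
t 14.47 tcp [ 507.9 -217.1   94.9] shelf [-27.7 -13.1] toolx [-0.186  0.933 -0.309] toolz [ 0.059 -0.303 -0.951] q [-0.48  0.11  2.08 -0.35  0.79 -0.45] F [-0.1 -0.4 -1.7] op 0.175 ff 88.6
```

View pics/s2.png

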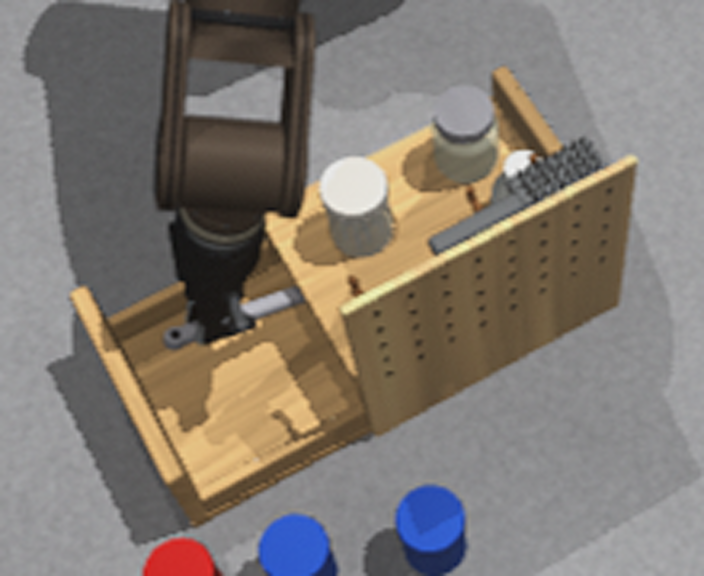

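The scene view shows the handle tilted up in the grip, the blade still under the deck, and the tub standing in its recess. Next I'll draw it out while increasing the tilt.

```bash
python3 -m creep '[{"x":-4,"y":0,"z":-3,"rx":0,"ry":-1,"rz":0,"grip":0.05},{"x":-4,"y":0,"z":-3,"rx":0,"ry":-1,"rz":0,"grip":0.05},{"x":-4.1,"y":0,"z":-2.9,"rx":0,"ry":-1,"rz":0,"grip":0.05},{"x":-4.2,"y":0,"z":-2.8,"rx":0,"ry":-1,"rz":0,"grip":0.05},{"x":-4.2,"y":0,"z":-2.7,"rx":0,"ry":-1,"rz":0,"grip":0.05},{"x":-4.3,"y":0,"z":-2.6,"rx":0,"ry":-1,"rz":0,"grip":0.05},{"x":-4.4,"y":0,"z":-2.5,"rx":0,"ry":-1,"rz":0,"grip":0.05},{"x":-4.4,"y":0,"z":-2.5,"rx":0,"ry":-1,"rz":0,"grip":0.05},{"x":0,"y":0,"z":0,"rx":0,"ry":0,"rz":0,"grip":0.05},{"x":0,"y":0,"z":0,"rx":0,"ry":0,"rz":0,"grip":0.05}]' 90 | tail -4
python3 - <<'E'
from h import *; from plant import optics; import cv2
s,M=rep(); print(s['wrist_torque']); d=optics.read_camera('wrist'); np.savez('w5.npz',**d)
# handle/horn direction check: gray horn pixels in wrist view
def proj(X):
    q=d['R']@X+d['t']; q=d['K']@q; return q[:2]/q[2]
p=s['eef_pos']
hsv=cv2.cvtColor(d['color'],cv2.COLOR_BGR2HSV)
for a in (40,60,80,100,120):
    u,v=proj(p+M@np.array([a/1e3,0,-.010])); r=hsv[int(v),max(0,int(u)-30):int(u)+30] if 0<=v<384 else []
    k=np.where(np.array(r)[:,1]<60)[0]+int(u)-30 if len(r) else []; print(a,round(u),round(v),(k.min(),k.max(),len(k)) if len(k) else None)
E
```

```text
tcp_rot: [0.618, 0.753, -0.143, 0.174]
contact_force: [-0.7, 0.2, -0.3]
opening: 0.174
finger_force: 88.6
t 15.35 tcp [ 513.5 -240.5  128.7] shelf [-26.4 -37.2] toolx [-0.175  0.881 -0.439] toolz [ 0.086 -0.43  -0.899] q [-0.46  0.07  2.08 -0.52  0.77 -0.32] F [-0.7  0.2 -0.3] op 0.174 ff 88.6
[0.17177998 0.05491289 0.00593512]
40 252 171 (np.int64(234), np.int64(270), 37)
60 252 128 (np.int64(233), np.int64(270), 38)
80 252 81 (np.int64(232), np.int64(271), 40)
100 252 30 (np.int64(232), np.int64(271), 40)
120 252 -25 None
```

Run:
```python
from h import *; from plant import ctrl
d=np.load('w5.npz');s=ctrl.get_state();M=Rotation.from_quat(s['tcp_rot']).as_matrix();p=s['eef_pos']
def proj(X):
    q=d['R']@X+d['t']; q=d['K']@q; return q[:2]/q[2]
for dt in (-8,0,8):
  for a in (40,100):
    t=np.radians(dt); f=lambda y:p+M@np.array([a*np.cos(t)/1e3,y,-.010-a*np.sin(t)/1e3])
    A,B=proj(f(-.009)),proj(f(.009)); print(dt,a,round(B[0]-A[0],1),np.round(A))
```

```text
-8 40 36.4 [234. 169.]
-8 100 38.4 [233.  41.]
0 40 37.8 [233. 170.]
0 100 42.8 [231.  30.]
8 40 39.4 [232. 174.]
8 100 48.1 [228.  22.]
```

```bash
python3 -m creep '[{"x":-3,"y":0,"z":0,"rx":0,"ry":0,"rz":0,"grip":0.05},{"x":-5,"y":0,"z":0,"rx":0,"ry":0,"rz":0,"grip":0.05},{"x":-6,"y":0,"z":0,"rx":0,"ry":0,"rz":0,"grip":0.05},{"x":-6,"y":0,"z":0,"rx":0,"ry":0,"rz":0,"grip":0.05},{"x":-6,"y":0,"z":0,"rx":0,"ry":0,"rz":0,"grip":0.05},{"x":-6,"y":0,"z":0,"rx":0,"ry":0,"rz":0,"grip":0.05},{"x":-6,"y":0,"z":0,"rx":0,"ry":0,"rz":0,"grip":0.05},{"x":-5,"y":0,"z":0,"rx":0,"ry":0,"rz":0,"grip":0.05},{"x":-4,"y":0,"z":0,"rx":0,"ry":0,"rz":0,"grip":0.05},{"x":-3,"y":0,"z":0,"rx":0,"ry":0,"rz":0,"grip":0.05}]' 90 | tail -4
python3 -c "
from h import *;s,M=rep();print(s['wrist_torque'])"
python3 -m creep '[{"x":-5,"y":0,"z":0,"rx":0,"ry":0,"rz":0,"grip":0.05},{"x":-10,"y":0,"z":0,"rx":0,"ry":0,"rz":0,"grip":0.05},{"x":-12,"y":0,"z":0,"rx":0,"ry":0,"rz":0,"grip":0.05},{"x":-12,"y":0,"z":0,"rx":0,"ry":0,"rz":0,"grip":0.05},{"x":-12,"y":0,"z":0,"rx":0,"ry":0,"rz":0,"grip":0.05},{"x":-12,"y":0,"z":0,"rx":0,"ry":0,"rz":0,"grip":0.05},{"x":-12,"y":0,"z":0,"rx":0,"ry":0,"rz":0,"grip":0.05},{"x":-10,"y":0,"z":0,"rx":0,"ry":0,"rz":0,"grip":0.05},{"x":-5,"y":0,"z":0,"rx":0,"ry":0,"rz":0,"grip":0.05},{"x":0,"y":0,"z":0,"rx":0,"ry":0,"rz":0,"grip":0.05}]' 90 | tail -4
python3 -c "
from h import *;s,M=rep();print(s['wrist_torque'])"
```

```text
tcp_rot: [0.618, 0.753, -0.143, 0.174]
contact_force: [1.0, 0.3, -2.6]
opening: 0.178
finger_force: 88.6
t 16.23 tcp [ 522.3 -285.1  150.7] shelf [-25.7 -82.7] toolx [-0.175  0.882 -0.439] toolz [ 0.086 -0.43  -0.899] q [-0.53  0.09  2.01 -0.48  0.79 -0.43] F [ 1.   0.3 -2.6] op 0.178 ff 88.6
[ 0.19593788 -0.02689308  0.03340515]
tcp_rot: [0.619, 0.753, -0.143, 0.175]
contact_force: [-0.1, 1.0, -1.5]
opening: 0.178
finger_force: 88.6
t 17.07 tcp [ 538.3 -365.4  190.9] shelf [ -24.3 -164.5] toolx [-0.174  0.881 -0.44 ] toolz [ 0.086 -0.431 -0.898] q [-0.64  0.14  1.88 -0.41  0.82 -0.6 ] F [-0.1  1.  -1.5] op 0.178 ff 88.6
[0.20398176 0.03114281 0.01668835]
```

```bash
python3 -m creep '[{"x":-4,"y":0,"z":-8,"rx":0,"ry":0,"rz":0,"grip":0.05},{"x":-8,"y":0,"z":-16,"rx":0,"ry":0,"rz":0,"grip":0.05},{"x":-8,"y":0,"z":-16,"rx":0,"ry":0,"rz":0,"grip":0.05},{"x":-8,"y":0,"z":-16,"rx":0,"ry":0,"rz":0,"grip":0.05},{"x":-8,"y":0,"z":-16,"rx":0,"ry":0,"rz":0,"grip":0.05},{"x":-8,"y":0,"z":-16,"rx":0,"ry":0,"rz":0,"grip":0.05},{"x":-8,"y":0,"z":-16,"rx":0,"ry":0,"rz":0,"grip":0.05},{"x":-8,"y":0,"z":-16,"rx":0,"ry":0,"rz":0,"grip":0.05},{"x":-8,"y":0,"z":-16,"rx":0,"ry":0,"rz":0,"grip":0.05},{"x":-4,"y":0,"z":-8,"rx":0,"ry":0,"rz":0,"grip":0.05}]' 90 | tail -4
python3 -m creep '[{"x":0,"y":0,"z":0,"rx":0,"ry":0,"rz":0,"grip":0.05},{"x":0,"y":0,"z":0,"rx":0,"ry":0,"rz":0,"grip":0.05},{"x":0,"y":0,"z":0,"rx":0,"ry":0,"rz":0,"grip":0.05},{"x":0,"y":0,"z":0,"rx":0,"ry":0,"rz":0,"grip":0.05},{"x":0,"y":0,"z":0,"rx":0,"ry":0,"rz":0,"grip":0.05},{"x":0,"y":0,"z":0,"rx":0,"ry":0,"rz":0,"grip":0.05},{"x":0,"y":0,"z":0,"rx":0,"ry":0,"rz":0,"grip":0.05},{"x":0,"y":0,"z":0,"rx":0,"ry":0,"rz":0,"grip":0.05},{"x":0,"y":0,"z":0,"rx":0,"ry":0,"rz":0,"grip":0.05},{"x":0,"y":0,"z":0,"rx":0,"ry":0,"rz":0,"grip":0.05}]' 90 | tail -4
python3 - <<'E'
from h import *; from plant import optics; import cv2
s,M=rep(); p=s['eef_pos']; tip=p+M@np.array([.241,0,.002]); print('tip exp',np.round(tip,3),w2s(tip,P0))
old=cv2.imread('pics/top0.png').astype(int);old2=cv2.imread('pics/scene0.png').astype(int)
for n,k,o in(('top','t',old),('scene','s',old2)):
    d=optics.read_camera(n);im=d['color'];cv2.imwrite(f'pics/end_{n}.png',im)
    f=lambda X:(lambda q:q[:2]/q[2])(d['K']@(d['R']@X+d['t']))
    for a in (60,120,180,230,236,246,252): 
        u,v=f(p+M@np.array([a/1e3,0,-.002])); print(n,a,round(u),round(v),im[round(v),round(u)],o[round(v),round(u)])
d=np.load('w5.npz')
E
```

```text
tcp_rot: [0.618, 0.753, -0.143, 0.176]
contact_force: [0.7, 0.6, -0.3]
opening: 0.18
finger_force: 88.6
tcp_rot: [0.618, 0.753, -0.143, 0.174]
contact_force: [0.3, 0.2, -2.0]
opening: 0.177
finger_force: 88.6
t 18.73 tcp [ 538.3 -365.5  350.8] shelf [ -24.4 -164.6] toolx [-0.175  0.882 -0.438] toolz [ 0.085 -0.43  -0.899] q [-0.64  0.01  1.71 -0.34  1.09 -0.73] F [ 0.3  0.2 -2. ] op 0.177 ff 88.6
tip exp [ 0.496 -0.154  0.243] [-0.02786717  0.05110771]
top 60 409 219 [34 40 48] [103  99 101]
top 120 387 223 [46 53 64] [60 58 59]
top 180 366 228 [152 144 146] [ 80 120 152]
top 230 349 231 [148 140 143] [107 106 113]
top 236 347 232 [150 142 145] [123 116 119]
top 246 343 232 [ 89 133 168] [ 99  99 106]
top 252 342 233 [ 91 135 171] [124 118 120]
scene 60 89 184 [92 89 89] [156 155 154]
scene 120 112 178 [160 153 154] [154 151 152]
scene 180 133 173 [182 174 176] [147 146 147]
scene 230 150 169 [181 175 177] [156 155 156]
scene 236 152 169 [185 179 180] [152 152 153]
scene 246 155 168 [161 160 161] [158 157 157]
scene 252 157 168 [158 157 158] [152 152 153]
```

```bash
python3 -c "
from plant import sign_off; print(sign_off())"
```

```text
the job is handed in; nothing more can be done
None
```

The swab tub is back in its recess and released, the shoehorn is held steady in the air with its lowest point about 9 cm above the highest end panel, and the job was handed in at about 19 s.

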